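# Seat the guide cover on the drill jig's hidden pin and hold it pressed home

### The arm

A 7-joint arm with a two-finger parallel gripper is mounted at the origin on the work surface; the furniture and walls round the work are solid. World frame = base frame: x ahead of the robot, y to its left, z up, the work surface at z = 0. Lengths are in m, angles in rad, forces in N, time in s.
With the tool pointing down it reaches from about 0.4 to 0.85 m from the base axis. Payload 6.9 kg.
Tool frame: the origin (TCP) lies midway between the tips of the shut fingers; the grasp point (between the pads) lies r.tcp_to_grasp behind it (r.tcp_to_grasp is the distance from the TCP to the grasp point, in m); z points along the fingers, y is the line along which they close (so a half turn about z gives the same grasp; the last joint's range is limited). The gripper opens to 85 mm and grips with 20 to 120 N. Pads are 22 mm wide; open, the fingers measure 114 mm over their backs; the gripper's body (76 mm by 85 mm) begins 54 mm behind the grasp point. The pads swing forward as they close: fully open they stand 13 mm farther back than shut.
Start: joints at [1.26, 0.507, -0.238, 1.5, 0.126, 1.149, -0.155], TCP at [0.252, -0.572, 0.231] pointing down, gripper open.
Joint ranges: [-3.08, 3.08], [-0.24, 2.05], [-1.43, 1.35], [0, 2.5], [-1.52, 4.66], [0.17, 1.96], [-2.89, 2.89]. Speed limits (rad/s): [2.39, 2.39, 3.14, 3.14, 3.14, 3.14, 3.14].

### API

Orientations are given as [roll, pitch, yaw] about the fixed x, y, z axes, in that order (R = Rz(yaw) Ry(pitch) Rx(roll)).
In Python, from rig import r gives the robot as it stands. Calls block until the motion is done:
- r.move_ptp(position, orientation): joint-space move of the TCP to a pose.
- r.servo_line(position, rot=None, max_speed=0.15): straight line of the TCP; rot=None keeps the orientation; max_speed is the mean speed in m/s.
- r.move_joints(angles): joint-space move.
- r.gripper_to(opening, newtons=None): finger opening in m; newtons is the grip in N (None keeps the last); returns when the fingers have stopped.
- r.pause(seconds).
- r.solve_ik(position, orientation): joint angles nearest the present ones, or None.
- r.snapshot(name): name is "scene" or "top" or "wrist"; returns a dict with "color" (420x560x3 uint8, red, green, blue), "z_map" (420x560 float32, m along the optical axis (not along the pixel's ray), 0 where there is no reading), "intrinsics" (3x3 intrinsics, pixels), "position" and "orientation" of the camera in the world. Camera axes: x right, y down, z forward; pixel columns grow to the right and rows downward; lengths in m; the calibration is good to about 2 mm. A picture is of the moment at which its call begins.
A pose or a line that the arm cannot do raises r.MotionError and nothing moves.
- r.hand_in(): hands the job in; it is judged then, once.
Readings, each from a call of its own:
- r.read_clock(): time.
- r.read_q(): joint angles.
- r.read_qd(): joint speeds.
- r.read_joint_efforts(): joint torques, N m.
- r.read_tool_pos(): TCP position.
- r.read_ee_rot(): TCP orientation.
- r.read_ft_force(): force on the tool from outside, world axes, zero at the start.
- r.read_moment(): the same for the moment, N m.
- r.read_opening(): finger opening in m.
- r.read_grip_force(): force on a finger pad.
Only numpy, scipy, OpenCV 4.12 (cv2) and the standard library are available. Lean on these libraries where they do the work, as an engineer would, in place of code of your own. Each camera call takes 0.05 s, during which the arm holds its last target. There are 200 camera calls.

### The job

Fit the loose drill-guide cover onto the drill jig: lay it flat in the channel between the jig's two cheeks, slide it along the channel until the bore in its underside drops over the locating pin, then press it down against the springy ejector ring until it sits flat and fully home on the jig's base. Finish while still holding the cover pressed down, because the spring lifts it again if you let go; leave the tape measure and the pliers undisturbed.

Things in the scene. Friction and masses are not known exactly. Their poses are not given: they have to be found in the camera images.
- jig: The drill jig, fixed to the bench: dark steel base plate 190 (x) x 130 (y) x 16 mm with a steel cheek along each long side. Origin: centre of its underside, on the bench; z up, x along the channel between the cheeks, open at both ends. The upper face carries one locating pin with an ejector ring round it, both on the centre line y = 0, see point jig_face.
- jig_face (a point): Centre of the base's upper face, 16 mm above the bench, axes as the jig's. The fixed pin stands upright on this face at y = 0, somewhere in x = -24 to +24 mm: it differs each time and is to be seen or felt. Pin: 14 mm diameter, tip 18 mm above the face, its top 6 mm tapering to a flat nose of 6 mm diameter.
- jig_channel (a point): Middle of the channel, 40 mm above the bench, axes as the jig's. Cheeks: 170 mm long, inner faces at y = +43 and -43 mm (for the 80 mm wide cover), plain up to 40 mm above the bench, then leaning outwards up to 52 mm as a lead-in. Around the jig the arm has free room: the bench lamp seen hanging over the near part of the bench is backdrop only and cannot be touched.
- cover: Loose guide cover: aluminium block 110 (x) x 80 (y) x 26 (z) mm, about 0.35 kg. Origin: centre of its underside; z up; x goes along the jig's channel, either way round. In the underside's centre a blind bore, 17 mm diameter, 2 mm chamfer, 21 mm deep, unseen from above. Underside above the base face: 18 mm on the pin's tip, 8 mm when dropped on the raised ejector, 0 fully home.
- cover_grip (a point): Point in the cover's upright grip bar, 50 mm above the cover's underside, on its centre; axes as the cover's. The dark steel bar is 20 mm thick along x, 64 mm long along y, and stands from 26 to 68 mm above the underside; grip it across its 20 mm. Four bushings stand 2 mm out of the cover's top near its corners.
- ejector (a joint): Spring-loaded steel ejector ring round the locating pin (42 mm outside diameter), travel in m: 0 = up, its top 8 mm above the base face; 0.008 = pushed down flush. It pushes up with 7 N when up and 12 N when flush, which is more than the cover's weight.
- tape_measure: Yellow and black tape measure, 41 x 84 x 62 mm, a bystander; origin at the centre of its underside.
- pliers: Combination pliers with red handles, 175 x 60 x 17 mm, a bystander; origin at the centre of its underside.

How it is judged:
On the way, in this order (a step that is already met when the one before it is completed fails the run):
1. the cover lies in the channel between the cheeks, lengthwise, still above the ejector (underside 12 to 30 mm above the base face) (z of cover in the frame of jig_face between 0.012 and 0.03 m and y of cover in the frame of jig_face between -0.008 and 0.008 m and angle between the x axis of cover and the x axis of jig, either way round below 0.15 rad).
2. the cover has dropped over the pin: level, its underside less than 11 mm above the base face (z of cover in the frame of jig_face below 0.011 m and angle between cover's own z axis and vertical below 0.08 rad and horizontal distance between cover and jig_face below 0.03 m).
At the end, for the whole second after the job is handed in: The cover sits on the pin, lengthwise in the channel, level (within 0.03 rad) and fully home: its underside within 2 mm of the base face and the ejector pushed down more than 6.5 of its 8 mm; the fingers still hold it there (more than 2 N on it) and it is at rest (z of cover in the frame of jig_face below 0.002 m and angle between cover's own z axis and vertical below 0.03 rad and horizontal distance between cover and jig_face below 0.03 m and angle between the x axis of cover and the x axis of jig, either way round below 0.12 rad and value of joint ejector above 0.0065 m and contact force between the fingers and cover above 2 N and linear speed of cover below 0.01 m/s); the arm keeps its last pose, push and grip.
It fails at once if the tape measure or the pliers were moved by more than 30 mm (distance of any of tape_measure, pliers from where it was at the start of the episode above 0.03 m).
It fails at once if the cover was tipped over (angle between cover's own z axis and vertical above 0.8 rad).
It also fails if it takes over 54 s, if anything falls off the work surface, if the arm or the gripper's body presses on something with over 40 N, if the wrist force passes 120 N, or if a joint passes its speed limit or range.

## Working session

There is one attempt and no reset: what is moved stays moved. The work goes in short steps, each a Python script; the robot and the scene stay as the last script left them, time stands still between calls to the robot, and variables do not carry over. Pictures are saved under pics/ and viewed, at most 10 in all, crops included, and the job is handed in when it is done.

```bash
mkdir -p pics; cat > h.py <<'E'
import numpy as np, cv2
from rig import r
from scipy.spatial.transform import Rotation as R
def snap(n,f=None):
    s=r.snapshot(n)
    if f: cv2.imwrite('pics/'+f,cv2.cvtColor(s['color'],cv2.COLOR_RGB2BGR))
    return s
def rot(s):
    o=np.array(s['orientation']); return o if o.shape==(3,3) else R.from_euler('xyz',o).as_matrix()
def cloud(s):
    K=s['intrinsics'];z=s['z_map'];v,u=np.indices(z.shape)
    p=np.stack([(u-K[0,2])/K[0,0]*z,(v-K[1,2])/K[1,1]*z,z],-1)
    return p@rot(s).T+np.array(s['position'])
E
python3 - <<'E'
from h import *
a=snap('top','top0.png');b=snap('scene','scene0.png')
for s in(a,b): print(s['position'],s['orientation'],s['intrinsics'][0,0])
np.savez('top0.npz',c=cloud(a),rgb=a['color'])
print(r.tcp_to_grasp,r.read_clock(),r.read_ee_rot())
cv2.imwrite('pics/both.png',cv2.cvtColor(np.hstack([cv2.resize(a['color'],(400,300)),cv2.resize(b['color'],(400,300))]),cv2.COLOR_RGB2BGR))
E
```

```text
[0.38490739 0.07214619 0.92449831] [-3.0062206  -0.01168262 -1.57442631] 431.8507507452074
[-0.02180784  0.52526036  0.89332441] [-2.43683972 -0.0176963  -2.25374667] 509.2647267356303
0.0187 0.1 [-3.13994653e+00  2.59064237e-05  4.15833284e-01]
```

View pics/top0.png

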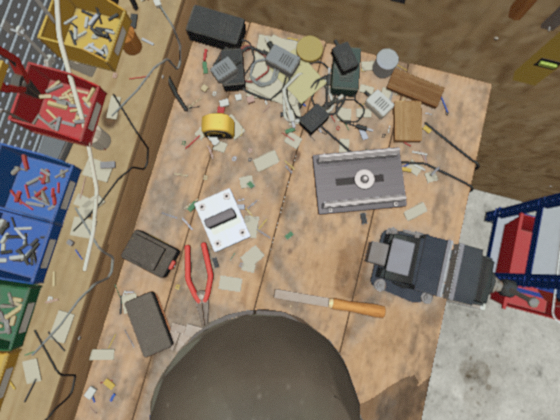

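View pics/scene0.png

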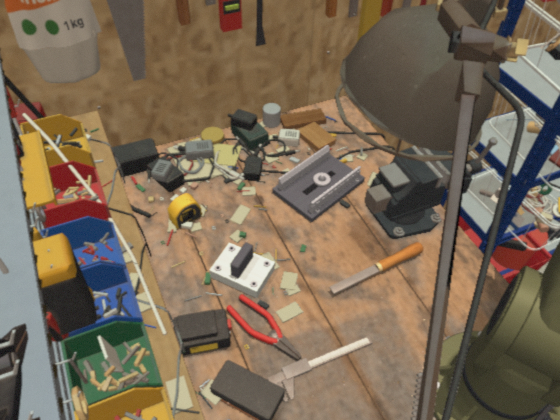

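The top view shows the cover at (221,219), the jig at (360,181) with pin and ring at about (365,178), the tape measure at (218,126) and the pliers at (200,275). Next I measure these with the depth map.

```bash
python3 - <<'E'
from h import *
d=np.load('top0.npz');c=d['c'];rgb=d['rgb'].astype(int)
v,u=np.indices(c.shape[:2]);z=c[...,2]
def box(u0,u1,v0,v1):return(u>=u0)&(u<=u1)&(v>=v0)&(v<=v1)
def rect(n,m):
    p=c[m];q=cv2.minAreaRect(p[:,:2].astype(np.float32));print(n,m.sum(),'c',np.round(q[0],4),'s',np.round(q[1],4),'a',round(q[2],1),'z',np.round(np.percentile(p[:,2],[5,50,95]),4))
B=box(188,256,182,256)
rect('cover top',B&(z>.018)&(z<.034))
rect('bar top',B&(z>.06)&(z<.08))
J=box(305,412,142,220)
rect('jig base',J&(z>.010)&(z<.07))
rect('cheeks',J&(z>.044)&(z<.07))
rect('base face',J&(z>.010)&(z<.021))
gray=rgb.mean(-1)
for lo,hi in((.022,.027),(.030,.037)):
    rect('ring/pin',box(345,385,165,195)&(z>lo)&(z<hi))
rect('ringcol',box(350,380,165,192)&(gray>140))
E
```

```text
cover top 1652 c [0.4773 0.2054] s [0.1105 0.1022] a 23.9 z [0.0226 0.0255 0.0284]
bar top 318 c [0.4816 0.1953] s [0.0203 0.0638] a 24.0 z [0.0633 0.0667 0.0692]
jig base 5251 c [ 0.5645 -0.1014] s [0.2179 0.1651] a 85.6 z [0.0127 0.0161 0.0497]
cheeks 667 c [ 0.5677 -0.097 ] s [0.1094 0.1696] a 5.1 z [0.0449 0.0491 0.052 ]
base face 3779 c [ 0.5645 -0.1014] s [0.2179 0.1651] a 85.6 z [0.0124 0.0152 0.0182]
ring/pin 179 c [ 0.5681 -0.1059] s [0.0391 0.0399] a 45.1 z [0.0221 0.0237 0.0258]
ring/pin 17 c [ 0.5683 -0.1041] s [0.0089 0.0083] a 0.4 z [0.0312 0.0323 0.0334]
ringcol 291 c [ 0.5702 -0.108 ] s [0.0432 0.0434] a 0.9 z [0.0153 0.023  0.0287]
```

```bash
python3 - <<'E'
from h import *
y0=np.radians(-66);r.gripper_to(.085)
for y in(-66,114): print(y,r.solve_ik([.4816,.1953,.20],[np.pi,0,np.radians(y)]),r.solve_ik([.568,-.104,.2],[np.pi,0,np.radians(y+71.1)]))
r.move_ptp([.568,-.17,.30],[np.pi,0,np.radians(5.1)])
s=snap('wrist','wjig.png');np.savez('wjig.npz',c=cloud(s),rgb=s['color'])
r.move_ptp([.4816,.1953,.20],[np.pi,0,y0])
s=snap('wrist','wcov.png');np.savez('wcov.npz',c=cloud(s),rgb=s['color'])
print(r.read_clock(),r.read_tool_pos(),r.read_q())
E
python3 -c "
import cv2,numpy as np
cv2.imwrite('pics/w2.png',np.hstack([cv2.resize(cv2.imread('pics/'+f),(400,300)) for f in('wjig.png','wcov.png')]))"
```

```text
-66 [-1.12494818  0.61308569  1.15235144  1.83287241 -0.6245656   1.11773211
 -2.46925175] [ 0.37508237  0.47076759 -0.36191544  1.67575534  0.18849295  1.02952739
 -1.53008385]
114 [ 0.34998898  0.66005828 -1.31717552  1.81599664  0.68334936  1.22280557
 -0.75570835] [ 0.72466762  0.60213135 -0.97547282  1.6713564   0.53678457  1.1606381
  1.2686122 ]
3.9 [0.48219889 0.19430383 0.20018038] [-0.93408828  0.46145469  0.75404953  1.83067134 -0.37158332  0.99548356
 -2.74973268]
```

View pics/w2.png

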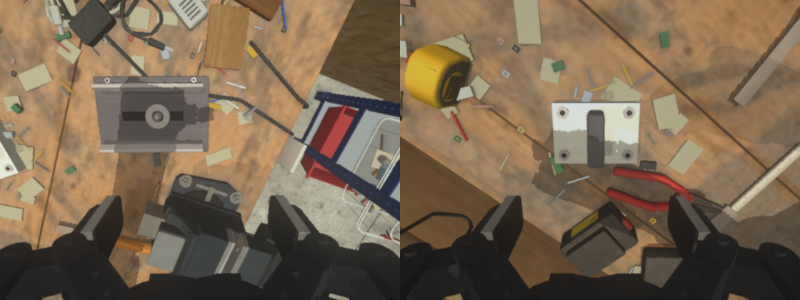

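The left half (wrist over the jig) shows the jig at (150,115) with the pin at (157,116). The right half shows the cover at (597,133), square to the gripper, with its bar at (596,138). Now I measure both.

```bash
python3 - <<'E'
from h import *
def rect(n,c,m):
    m=cv2.morphologyEx(m.astype(np.uint8),cv2.MORPH_OPEN,np.ones((3,3)))
    k,l,st,_=cv2.connectedComponentsWithStats(m);i=1+np.argmax(st[1:,4]);m=l==i
    p=c[m];q=cv2.minAreaRect(p[:,:2].astype(np.float32));print(n,m.sum(),'c',np.round(q[0],4),'s',np.round(q[1],4),'a',round(q[2],1),'z',np.round(np.percentile(p[:,2],[5,50,95]),4),'mean',p.mean(0).round(4))
d=np.load('wcov.npz');c=d['c'];z=c[...,2];near=np.hypot(c[...,0]-.4816,c[...,1]-.1953)<.085
rect('cover',c,near&(z>.02)&(z<.08));rect('bar',c,near&(z>.06)&(z<.075))
d=np.load('wjig.npz');c=d['c'];z=c[...,2];near=np.hypot(c[...,0]-.568,c[...,1]+.1)<.12
rect('jig',c,near&(z>.009)&(z<.07))
for s in(1,-1): rect('cheek',c,near&(z>.043)&(z<.06)&((c[...,0]-.568)*s>0))
near=np.hypot(c[...,0]-.568,c[...,1]+.106)<.03
rect('ring',c,near&(z>.0215)&(z<.04));
m=near&(z>.030)&(z<.04);print('pin',m.sum(),c[m].mean(0))
E
```

```text
cover 10325 c [0.4831 0.1941] s [0.1103 0.081 ] a 23.9 z [0.0248 0.0262 0.068 ] mean [0.4844 0.1911 0.0336]
bar 1823 c [0.4835 0.1935] s [0.0198 0.0631] a 24.7 z [0.0647 0.0675 0.0689] mean [0.484  0.192  0.0673]
jig 16586 c [ 0.5711 -0.0993] s [0.1283 0.1927] a 5.0 z [0.0146 0.0163 0.0505] mean [ 0.5746 -0.0994  0.0232]
cheek 1327 c [ 0.6194 -0.0932] s [0.0098 0.1693] a 5.4 z [0.0445 0.05   0.052 ] mean [ 0.6197 -0.0925  0.0493]
cheek 1296 c [ 0.5208 -0.1032] s [0.0102 0.1685] a 5.2 z [0.0439 0.0493 0.0518] mean [ 0.5215 -0.1047  0.0486]
ring 840 c [ 0.5714 -0.1073] s [0.0407 0.0398] a 1.1 z [0.0224 0.0239 0.032 ] mean [ 0.5717 -0.1075  0.0247]
pin 66 [ 0.57151757 -0.10757662  0.03252426]
```

```bash
python3 - <<'E'
from h import *
o=[np.pi,0,np.radians(-66)];P=[.4833,.1938]
r.servo_line(P+[.12],o);print(r.read_tool_pos())
r.servo_line(P+[.036],o,.08);print(r.read_tool_pos(),r.read_ft_force())
r.gripper_to(0.0,60);print(r.read_opening(),r.read_grip_force(),r.read_tool_pos(),r.read_ft_force())
r.servo_line(P+[.16],o,.1);r.pause(.2)
print(r.read_opening(),r.read_grip_force(),r.read_ft_force(),r.read_moment(),r.read_clock())
O=[np.pi,0,np.radians(5.2)]
r.move_ptp([.5713,-.1073,.16],O);r.pause(.5)
print(r.read_tool_pos(),r.read_ee_rot(),r.read_ft_force(),r.read_clock())
s=snap('wrist','w3.png');np.savez('w3.npz',c=cloud(s),rgb=s['color'])
snap('scene','s3.png')
E
python3 -c "
import cv2,numpy as np
cv2.imwrite('pics/c3.png',np.hstack([cv2.resize(cv2.imread('pics/'+f),(400,300)) for f in('w3.png','s3.png')]))"
```

```text
[0.48395482 0.19338552 0.12053679]
[0.48364182 0.19386034 0.03644484] [-0.48975606  0.07854114 -0.40627334]
0.019073663632298843 60.088934898376465 [0.48304394 0.19373628 0.03623011] [-1.78335071 -0.48568252  5.9667441 ]
0.01939514698007502 58.87878477573395 [ 0.18923349  0.47286497 -4.11287853] [ 0.02669964  0.0516838  -0.00891774] 7.9917
[ 0.57131973 -0.10709714  0.1600226 ] [ 3.14158469e+00 -1.98998583e-05  9.10016556e-02] [ 0.78672808  0.03576713 -4.67604437] 9.8917
```

View pics/c3.png

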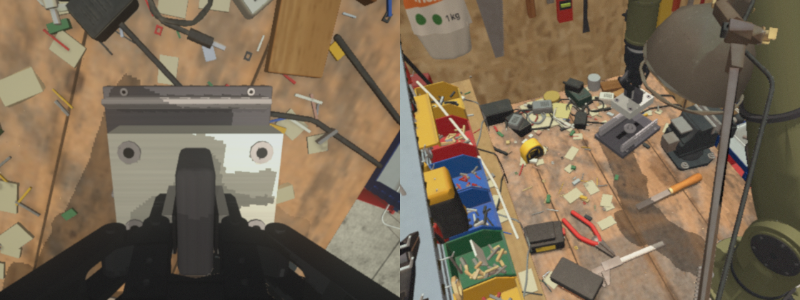

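The cover is held level at the fingers, with the front cheek visible at (187,100) in the wrist view. I'll measure the cover against the cheek in this one view.

```bash
python3 - <<'E'
from h import *
d=np.load('w3.npz');c=d['c'];z=c[...,2]
a=np.radians(95.2);ex=np.array([np.cos(a),np.sin(a)]);ey=np.array([-ex[1],ex[0]])
q=c[...,:2]-[.5713,-.1073];X=q@ex;Y=q@ey
m=(z>.143)&(z<.158)&(abs(X)<.08)&(abs(Y)<.06);v,u=np.indices(z.shape);m&=v<280
print('z',np.percentile(z[m],[5,50,95]))
print('cover X',np.percentile(X[m],[.5,99.5]),'Y',np.percentile(Y[m],[.5,99.5]))
# tilt/yaw: plane fit & front edge fit
A=np.c_[X[m],Y[m],np.ones(m.sum())];print('plane',np.linalg.lstsq(A,z[m],rcond=None)[0])
xs=np.arange(-.045,.05,.005);e=[Y[m&(abs(X-x)<.0025)].min() for x in xs];print('front edge',np.polyfit(xs,e,1))
k=(z>.043)&(z<.06)&(abs(Y)<.1);print('cheek',k.sum(),np.percentile(Y[k],[1,50,99]),np.percentile(X[k],[.5,99.5]),z[k].max())
E
```

```text
z [0.14841873 0.14973424 0.15174753]
cover X [-0.05360558  0.05545266] Y [-0.04161695  0.00441064]
plane [0.00021163 0.00326491 0.14983525]
front edge [ 0.00116223 -0.041745  ]
cheek 2956 [-0.0534885  -0.04947322 -0.04401652] [-0.07371082  0.0933465 ] 0.05334738976223849
```

```bash
cat > down.py <<'E'
from h import *
def down(P,zs,lim,O=[np.pi,0,np.radians(5.2)],v=.03):
    for z in zs:
        r.servo_line([P[0],P[1],z],O,v)
        f=r.read_ft_force();t=r.read_tool_pos();print(round(z,4),t.round(4) if hasattr(t,'round') else t,np.round(f,1),round(r.read_clock(),2))
        if np.linalg.norm(np.array(f)-[0.5,0,-4.3])>lim: print('STOP');break
E
python3 - <<'E'
from down import *
P=[.5696,-.1075]
r.servo_line(P+[.092],[np.pi,0,np.radians(5.2)],.1);r.pause(.3)
down(P,[.086,.080,.076,.073,.071,.069,.067,.065,.063,.061],10)
E
```

```text
0.086 [ 0.5693 -0.1074  0.0856] [ 0.1 -1.1 -4.5] 11.47
0.08 [ 0.5694 -0.1075  0.0797] [ 0.2  1.  -4.2] 11.82
0.076 [ 0.5694 -0.1074  0.0758] [-0.4 -0.1 -3.9] 12.11
0.073 [ 0.5694 -0.1075  0.0728] [-0.2  0.3 -3.8] 12.36
0.071 [ 0.5695 -0.1075  0.0709] [ 1.   0.2 -4.1] 12.61
0.069 [ 0.5695 -0.1075  0.0688] [ 0.7  0.5 -4. ] 12.86
0.067 [ 0.5695 -0.1074  0.0668] [ 0.7 -0.6 -4.3] 13.11
0.065 [ 0.5695 -0.1075  0.0648] [ 0.9 -0.1 -4. ] 13.36
0.063 [ 0.5695 -0.1075  0.0628] [ 0.9 -0.3 -4. ] 13.61
0.061 [ 0.5695 -0.1075  0.0608] [ 0.1  0.1 -4.2] 13.86
```

Below pin-tip height with no contact force, so the bore is over the pin. Pressing home.

```bash
python3 - <<'E'
from down import *
down([.5696,-.1075],[.059,.057,.055,.0535,.0525,.0515,.0505,.0495,.0485],30,v=.02)
r.pause(.5);print(r.read_tool_pos(),r.read_ft_force(),r.read_moment(),r.read_grip_force())
s=snap('wrist','w4.png');c=cloud(s);np.savez('w4.npz',c=c)
z=c[...,2];v,u=np.indices(z.shape)
q=c[...,:2]-[.5713,-.1073];a=np.radians(95.2);X=q@[np.cos(a),np.sin(a)];Y=q@[-np.sin(a),np.cos(a)]
m=(abs(X)<.05)&(Y>-.035)&(Y<0)&(z>.03)&(z<.056)&(v<280)
print(np.percentile(z[m],[5,50,95]),np.linalg.lstsq(np.c_[X[m],Y[m],np.ones(m.sum())],z[m],rcond=None)[0])
E
```

```text
0.059 [ 0.5698 -0.1076  0.0595] [-0.6  0.3  2.7] 14.11
0.057 [ 0.5698 -0.1075  0.0573] [-1.   0.3  3.8] 14.36
0.055 [ 0.5698 -0.1075  0.0553] [-1.2 -0.5  5.9] 14.61
0.0535 [ 0.5699 -0.1076  0.0539] [-0.6  1.1  7. ] 14.86
0.0525 [ 0.5699 -0.1076  0.053 ] [-1.8  0.8  7.7] 15.11
0.0515 [ 0.5698 -0.1076  0.0522] [-3.3  1.2  9.3] 15.36
0.0505 [ 0.5698 -0.1075  0.0522] [-5.2  1.5 18.4] 15.61
0.0495 [ 0.5699 -0.1075  0.0522] [-7.9  2.7 27.5] 15.86
STOP
[ 0.5698734  -0.1075073   0.05217615] [-7.72784052  3.21086475 28.50255278] [0.43921277 1.80187016 0.02682523] 63.418554067611694
[0.04100882 0.04209499 0.04451749] [ 0.00038082 -0.04544514  0.04155894]
```

View pics/w4.png

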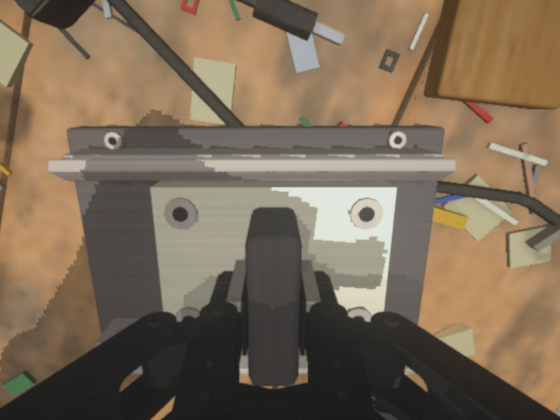

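The cover lies between the cheeks, with its top at z = 0.042 (16 + 26 mm), and there was a hard stop after about 8 mm of spring travel. I'll check the tilt with the bushings and fingers masked out.

```bash
python3 - <<'E'
import numpy as np
c=np.load('w4.npz')['c'];
for n,(u0,u1,v0,v1) in dict(L=(160,235,235,250),Ltop=(205,240,192,230),R=(320,385,235,260),Rtop=(310,340,192,230),Lb=(170,200,270,300),Rb=(340,380,270,300),baseL=(100,140,200,300),baseR=(405,430,200,300)).items():
    p=c[v0:v1,u0:u1].reshape(-1,3);print(n,np.median(p,0).round(4))
E
```

```text
L [ 0.5811 -0.0699  0.042 ]
Ltop [ 0.5977 -0.0807  0.042 ]
R [ 0.5853 -0.1424  0.0419]
Rtop [ 0.6019 -0.1272  0.042 ]
Lb [ 0.5584 -0.0645  0.0419]
Rb [ 0.5662 -0.1491  0.0419]
baseL [ 0.562  -0.0224  0.0159]
baseR [ 0.5768 -0.1856  0.0158]
```

The top is level within 0.1 mm and 26.1 mm above the base face, so the cover is fully home and held. Handing in.

```bash
python3 -c "
from h import *
print(r.read_ft_force(),r.read_clock());print(r.hand_in())"
```

```text
[-7.70174     3.39411143 28.13665712] 16.4083
the job is handed in; nothing more can be done
None
```

I fitted the cover over the pin and pressed it fully home: its top is level, 26.1 mm above the base face. I handed the job in at about 16.4 s, still gripping it and pressing down with about 28 N; the hand-in gave no verdict, and I took no final picture of the tape measure or pliers, though the arm was not sent near either.

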